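# Find the concealed catch of the cell case

### The job

The grey case of spare cells has three identical flush metal plates on its top, and one of them is the concealed catch; which one cannot be seen. With closed fingertips, feel the plates from above to find the one that gives, and press it fully in so that the lid of the cell compartment rises and stays open. Grip and lift nothing, and leave the things standing around the case where they are.

Things in the scene. Friction and masses are not known exactly. Their poses are not given: they have to be found in the camera images.
- case: Grey case, 165 x 225 x 50 mm (x, y, z), fixed to the bench. Origin: centre of its underside; x points away from the robot (turned up to 0.3 rad), y left, z up. The near part of its flat top is the lid. The far part holds a row of three identical bare-metal plates, 46 x 46 mm, flush with the top: two are rigid blanks; one, at any of the three places, is the catch.
- plate_left (a point): Centre of the upper face of the plate at the left (+y) end of the row: 40 mm along x and 66 mm along y from the case's origin, 50 mm up. It may be the catch or a blank.
- plate_middle (a point): Centre of the upper face of the middle plate: 40 mm along x, 0 along y from the case's origin, 50 mm up. It may be the catch or a blank.
- plate_right (a point): Centre of the upper face of the plate at the right (-y) end of the row: 40 mm along x and -66 mm along y from the case's origin, 50 mm up. It may be the catch or a blank.
- catch_plate (a joint): How far the catch plate is pressed in, m: 0 flush, 0.006 fully in. It gives way at 2.5 to 5 N straight down, has no return spring (it stays where it is left) and raises the lid as it goes in, 0.075 rad per mm. The fingertips must lie wholly within the plate to press it in.
- lid (a joint): Opening angle of the lid, rad: 0 shut and flush, 0.45 fully open. The lid is a grey plate, 77 x 224 x 6 mm, the near part of the case's top, hinged along its far edge, beside the row of plates, and its near edge rises about 33 mm. Shut, it offers no edge to pry at.
- tape_measure: Yellow tape measure, 68 x 76 x 38 mm, lying loose to the left of the case; origin at the centre of its underside. To be left alone.
- flange: Round steel flange, 85 mm across and 38 mm high, loose, left of the case; origin at the centre of its underside. To be left alone.
- hex_nut: Steel hexagon nut, 24 x 27 x 13 mm, loose, right of the case; origin at the centre of its underside. To be left alone.

How it is judged:
On the way:
1. the catch plate is pressed in by the fingers (more than 1.5 mm) (value of joint catch_plate above 0.0015 m and contact force between the fingers and anything else above 0.5 N).
At the end, for the whole second after the job is handed in: The lid stands open by more than 0.3 rad (of 0.45) with the catch plate in by more than 4 mm (of 6); tape measure, flange and nut are within 15 mm of where they stood (value of joint lid above 0.3 rad and value of joint catch_plate above 0.004 m and distance of each of tape_measure, flange, hex_nut from where it was at the start of the episode below 0.015 m); the robot touches nothing.
It fails at once if a bystander (tape measure, flange or nut) is lifted, carried or shoved by more than 15 mm (distance of any of tape_measure, flange, hex_nut from where it was at the start of the episode above 0.015 m).
It also fails if it takes over 48 s, if anything falls off the work surface, if the arm or the gripper's body presses on something with over 40 N, if the wrist force passes 120 N, or if a joint passes its speed limit or range.

### The arm

A 7-joint arm with a two-finger parallel gripper is mounted at the origin on the work surface; the furniture and walls round the work are solid. World frame = base frame: x ahead of the robot, y to its left, z up, the work surface at z = 0. Lengths are in m, angles in rad, forces in N, time in s.
With the tool pointing down it reaches from about 0.4 to 0.85 m from the base axis. Payload 10.4 kg.
Tool frame: the origin (TCP) lies at the very end of the fingers, on their centre line; the grasp point (between the pads) lies 19 mm behind it (r.pinch_z is the distance from the TCP to the grasp point, in m); z points along the fingers, y is the line along which they close (so a half turn about z gives the same grasp; the last joint's range is limited). The gripper opens to 87 mm and grips with 3 to 60 N. Pads are 19 mm wide; open, the fingers measure 117 mm over their backs; the gripper's body (75 mm by 190 mm) begins 51 mm behind the grasp point.
Start: joints at [-1.365, 0.332, -0.065, 1.46, 0.022, 1.35, -0.088], TCP at [0.142, 0.609, 0.223] pointing down, gripper open.
Joint ranges: [-2.6, 2.6], [-0.5, 2.12], [-1.47, 1.34], [0.16, 2.42], [-1.27, 4.41], [0.06, 2.06], [-2.6, 2.6]. Speed limits (rad/s): [2.22, 2.22, 2.79, 2.79, 3.14, 3.14, 3.14].

### API

Orientations are given as a unit quaternion [x, y, z, w].
In Python, from bench import sensors, vision, r gives the robot as it stands.
- The arm moves only by the shell command python3 -m crank 'ROWS' [OPENING] [FORCE]. ROWS is JSON, a list of rows, each a list of 2 entries, a list of its own where there are three numbers: the shift along the tool's x, y, z normalised to -1 to 1, where 1 is 3 cm, then the turn about the tool's z normalised to -1 to 1, where 1 is 8 degrees. A call has 1 to 12 rows; each row shifts and turns the commanded pose from where the row before left it, along the tool's axes as they then stand; what a row does not reach is not made up. A row lasts 1/8 s, in which the tool goes at most 62.5 mm and 10.7 degrees, less where a joint would pass 70% of its speed; a pose out of reach is approached as far as the arm can. A call with a number of a shift or a turn outside -1 to 1 is refused whole. A call with a gripper value outside its range is refused whole. OPENING is the opening, from 0 (shut) to 1 (fully open), set as the call begins (- or left out, the last holds). The fingers move at their own pace and stop on an object; FORCE is the grip in N (left out, the last holds). Time passes only in rows, so rows that do not move let the fingers close. It gives the time, the measured TCP pose, the force, the opening and the grip force at its end, in the units of the state.
- sensors.read_state(): the state, without advancing time (a new reading comes with each control period).
- vision.camera(name): name is "side" or "top" or "wrist"; returns the picture (420x560x3 uint8, red, green, blue); there is no depth.
- vision.camera_model(name): a dict with "vertical_fov" (degrees; the focal length in pixels is half the picture's height over the tangent of half this angle, whatever the lens; pixels are square), "cx", "cy" (the principal point, pixels), "dist" ([k1, k2, p1, p2, k3] as OpenCV has them; the pictures are not rectified), "camera_from_world" (4x4, takes a point from world to camera coordinates); the wrist camera has in their place "hand_eye" (4x4, takes a point from camera to tool coordinates, whose origin is the TCP and whose axes are the flange's). Camera axes: x right, y down, z forward; pixel columns grow to the right and rows downward; lengths in m; the calibration is good to about 2 mm. A picture is of the moment at which its call begins: read the wrist's pose just before it. camera_model takes no time and is no camera call.
- r.close_job(): hands the job in; it is judged then, once.
The state is a dict: "time": time; "joint_positions": joint angles; "joint_vel": joint speeds; "joint_torque": joint torques, N m; "ee_pos": TCP position; "eef_rot": TCP orientation; "ft_force": force on the tool from outside, world axes, zero at the start; "torque": the same for the moment, N m; "width": finger opening in m; "grip_force": force on a finger pad.
Only numpy, scipy, OpenCV 4.12 (cv2) and the standard library are available. Lean on these libraries where they do the work, as an engineer would, in place of code of your own. Each camera call takes 0.05 s, during which the arm holds its last target. There are 200 camera calls.

## Working session

There is one attempt and no reset: what is moved stays moved. The work goes in short steps, Python scripts to look and compute and a shell command to move; the robot and the scene stay as the last step left them, time stands still between calls to the robot, and variables do not carry over. Pictures are saved under pics/ and viewed, at most 10 in all, crops included, and the job is handed in when it is done.

```bash
mkdir -p pics; python3 - <<'E'
from bench import sensors, vision, r
import cv2
s=sensors.read_state(); print(s['time'],s['ee_pos'],s['eef_rot'],s['ft_force'],s['width'])
for n in ['top','side']:
    cv2.imwrite(f'pics/{n}0.png',vision.camera(n)[:,:,::-1]); print(n,vision.camera_model(n))
print(vision.camera_model('wrist'))
E
```

```text
0.0 [0.14166688 0.60832351 0.22173992] [ 1.14147131e-01  9.93463585e-01 -7.30998895e-04 -6.20698536e-05] [0.16837439 1.28375868 0.48792152] 0.0867746249144148
top {'vertical_fov': 56.96267201976868, 'cx': 273.8174557926358, 'cy': 212.45528313111296, 'dist': array([-0.02728741,  0.        ,  0.        ,  0.        ,  0.        ]), 'camera_from_world': array([[ 0.02575059, -0.99952769, -0.01677192,  0.13749414],
       [-0.98827426, -0.02292762, -0.15095795,  0.43179475],
       [ 0.15050211,  0.02046252, -0.9883979 ,  0.94941458],
       [ 0.        ,  0.        ,  0.        ,  1.        ]])}
side {'vertical_fov': 51.18450769855358, 'cx': 283.021170728485, 'cy': 203.33825761840515, 'dist': array([-0.0909443,  0.       ,  0.       ,  0.       ,  0.       ]), 'camera_from_world': array([[ 0.95005506, -0.31170267, -0.01538905, -0.36712813],
       [-0.18283856, -0.51596635, -0.83686844,  0.19405935],
       [ 0.2529139 ,  0.79788481, -0.54718771,  0.72274994],
       [ 0.        ,  0.        ,  0.        ,  1.        ]])}
{'vertical_fov': 62.3863439754112, 'cx': 278.11588867556924, 'cy': 203.43860343276114, 'dist': array([-0.07383047,  0.        ,  0.        ,  0.        ,  0.        ]), 'hand_eye': array([[ 2.75384413e-04, -9.63708513e-01, -2.66956601e-01,
         7.41237324e-02],
       [ 9.99999651e-01,  4.76087697e-04, -6.87098384e-04,
         5.42358834e-04],
       [ 7.89257315e-04, -2.66956319e-01,  9.63708307e-01,
        -1.63567903e-01],
       [ 0.00000000e+00,  0.00000000e+00,  0.00000000e+00,
         1.00000000e+00]])}
```

View pics/top0.png

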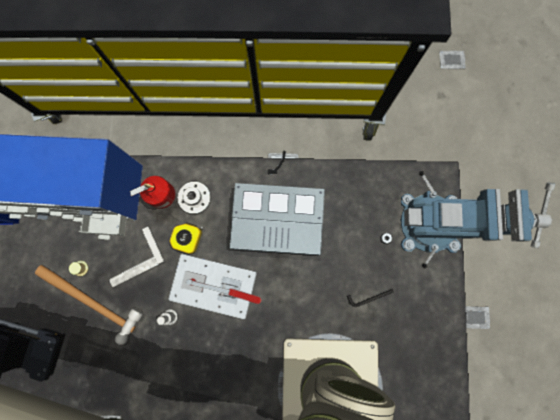

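The case is at about (277,219), with its plates at (253,202), (278,203) and (303,204). The flange and tape are to its left and the nut is at (387,238). I'll enlarge the plates.

```bash
cat > h.py <<'E'
import cv2, numpy as np
from bench import sensors, vision
from scipy.spatial.transform import Rotation as R
def K(m):
    f=210/np.tan(np.radians(m['vertical_fov'])/2); return np.array([[f,0,m['cx']],[0,f,m['cy']],[0,0,1]])
def ray(name,px,z,st=None):
    m=vision.camera_model(name)
    u=cv2.undistortPoints(np.array(px,float).reshape(-1,1,2),K(m),m['dist'])[:,0]
    d=np.c_[u,np.ones(len(u))]
    if name=='wrist':
        T=np.eye(4);T[:3,:3]=R.from_quat(st['eef_rot']).as_matrix();T[:3,3]=st['ee_pos'];T=T@m['hand_eye']
    else: T=np.linalg.inv(m['camera_from_world'])
    d=d@T[:3,:3].T; o=T[:3,3]
    return o+d*((z-o[2])/d[:,2])[:,None]
E
python3 - <<'E'
from h import *
im=cv2.imread('pics/top0.png')
cv2.imwrite('pics/c.png',cv2.resize(im[150:280,150:350],None,fx=4,fy=4,interpolation=cv2.INTER_CUBIC))
g=(im[180:225,235:325].min(2)>225).astype('uint8')
n,l,s,c=cv2.connectedComponentsWithStats(g)
for i in range(1,n):
    if s[i,4]>100: print(s[i],c[i]+[235,180],ray('top',[c[i]+[235,180]],.05))
E
```

```text
[  9  12  17  18 278] [252.08992806 200.55755396] [[0.45482311 0.20306454 0.05      ]]
[ 35  14  17  18 281] [278.2455516 202.4341637] [[0.45152775 0.13724178 0.05      ]]
[ 61  16  18  18 280] [304.45       204.21785714] [[0.44848995 0.07154181 0.05      ]]
```

View pics/c.png

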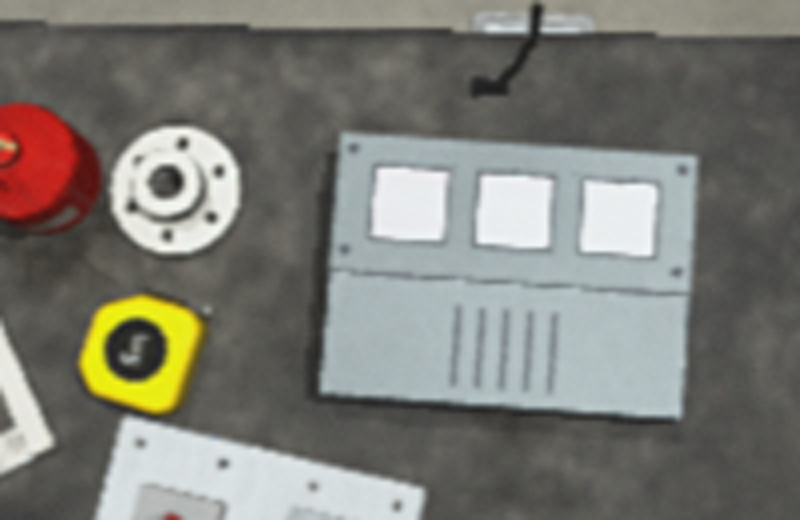

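View pics/side0.png

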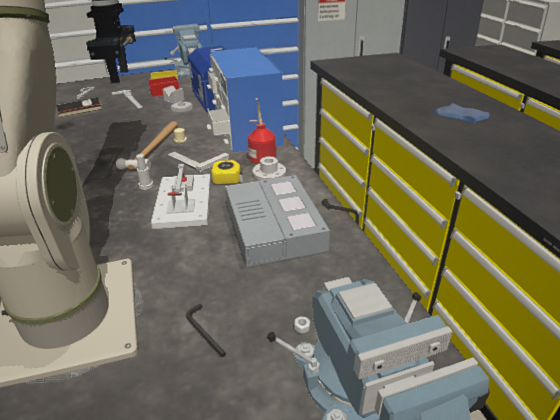

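Plate centres are roughly L (0.455,0.203), M (0.4515,0.137) and R (0.4485,0.0715), with the case yaw about -0.05 rad. I'll close the fingers and move toward L.

```bash
python3 -m crank '[[[-1,-0.82,0],0],[[-1,-0.82,0],0],[[-1,-0.82,0],0],[[-1,-0.82,0],0],[[-1,-0.82,0],0],[[-1,-0.82,0],0],[[-1,-0.82,0],0],[[-1,-0.82,0],0],[[-1,-0.82,0],0],[[-1,-0.82,0],0],[[-1,-0.82,0],0],[[-1,-0.82,0],0]]' 0 20
python3 -m crank '[[[-1,-0.82,0],-0.7],[[0,0,0.6],-0.6],[[0,0,0],0],[[0,0,0],0]]'
python3 - <<'E'
from h import *
s=sensors.read_state(); im=vision.camera('wrist')[:,:,::-1]
print(s['time'],s['ee_pos'],s['eef_rot'],s['ft_force'],s['width'])
cv2.imwrite('pics/w1.png',im)
np.save('w1.npy',np.r_[s['ee_pos'],s['eef_rot']])
E
```

```text
time: 1.6
ee_pos: [0.4259, 0.2384, 0.2223]
eef_rot: [0.114, 0.993, -0.0, -0.0]
ft_force: [0.6, 0.3, 0.6]
width: 0.0004
grip_force: 0.0
time: 2.1
ee_pos: [0.4488, 0.2093, 0.2049]
eef_rot: [0.024, 1.0, 0.0, -0.0]
ft_force: [-0.2, 0.2, -0.3]
width: 0.0004
grip_force: 0.0
2.1 [0.4488322  0.20931582 0.20490646] [ 2.41134780e-02  9.99709225e-01  7.41144291e-05 -7.52034382e-06] [-0.18429007  0.22949207 -0.33307552] 0.0003908717087729727
```

View pics/w1.png

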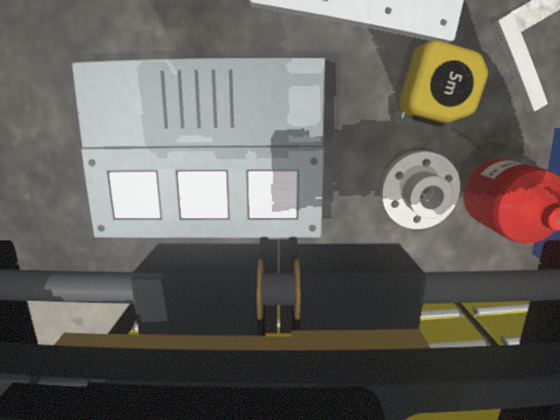

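The wrist view shows the plates at L (272.5,194.5), M (203,195) and R (134,195). The red can is at (520,200), well to the left.

```bash
python3 - <<'E'
from h import *
w=np.load('w1.npy'); st=dict(ee_pos=w[:3],eef_rot=w[3:])
P=ray('wrist',[(272.5,194.5),(203,195),(134,195)],.05,st); print(P)
print(R.from_quat(w[3:]).inv().apply(P-w[:3])/.03)
E
```

```text
[[0.45398638 0.20429068 0.05      ]
 [0.45128781 0.13831119 0.05      ]
 [0.44801031 0.07151669 0.05      ]]
[[-0.17977826 -0.15978988  5.1635217 ]
 [-0.19596605 -2.36088538  5.16319602]
 [-0.19418818 -4.59004668  5.16286654]]
```

```bash
python3 -m crank '[[[-0.18,-0.16,0.6],0],[[0,0,1],0],[[0,0,1],0],[[0,0,1],0],[[0,0,0.8],0],[[0,0,0.4],0],[[0,0,0],0]]'
python3 -m crank '[[[0,0,0.05],0],[[0,0,0.05],0],[[0,0,0],0]]'
```

```text
time: 3.02
ee_pos: [0.4541, 0.204, 0.0605]
eef_rot: [0.024, 1.0, -0.0, -0.0]
ft_force: [-0.4, 0.2, 0.0]
width: 0.0005
grip_force: 0.0
time: 3.4
ee_pos: [0.4544, 0.2039, 0.0579]
eef_rot: [0.024, 1.0, 0.0, 0.0]
ft_force: [-0.5, 0.7, 1.0]
width: 0.0006
grip_force: 0.0
```

```bash
python3 -m crank '[[[0,0,0.07],0],[[0,0,0.07],0],[[0,0,0.07],0],[[0,0,0],0]]'
python3 -m crank '[[[0,0,0.035],0],[[0,0,0],0]]'
python3 -m crank '[[[0,0,0.035],0],[[0,0,0],0]]'
```

```text
time: 3.9
ee_pos: [0.4541, 0.2037, 0.051]
eef_rot: [0.024, 1.0, -0.0, -0.0]
ft_force: [0.2, -0.2, 0.2]
width: 0.0005
grip_force: 0.0
time: 4.15
ee_pos: [0.4543, 0.2038, 0.0505]
eef_rot: [0.024, 1.0, 0.0, -0.0]
ft_force: [-1.7, -1.0, 4.5]
width: 0.0004
grip_force: 2.4
time: 4.4
ee_pos: [0.4543, 0.2038, 0.0504]
eef_rot: [0.024, 1.0, 0.0, -0.0]
ft_force: [-6.1, -4.5, 18.4]
width: 0.0004
grip_force: 9.5
```

L is rigid at 18 N, so it's a blank. Next is M.

```bash
python3 -m crank '[[[0,0,-0.5],0],[[0,-1,0],0],[[-0.016,-1,0],0],[[0,-0.2,0],0],[[0,0,0.3],0],[[0,0,0],0]]'
python3 -m crank '[[[0,0,0.07],0],[[0,0,0.035],0],[[0,0,0],0]]'
python3 -m crank '[[[0,0,0.035],0],[[0,0,0],0]]'
```

```text
time: 5.15
ee_pos: [0.451, 0.1387, 0.0544]
eef_rot: [0.023, 1.0, -0.0, -0.001]
ft_force: [-0.9, 0.2, -0.1]
width: 0.0002
grip_force: 0.0
time: 5.52
ee_pos: [0.4515, 0.138, 0.0519]
eef_rot: [0.024, 1.0, -0.0, -0.0]
ft_force: [0.8, 0.3, -0.4]
width: 0.0009
grip_force: 0.0
time: 5.78
ee_pos: [0.4516, 0.1378, 0.0509]
eef_rot: [0.024, 1.0, 0.0, -0.0]
ft_force: [0.6, -0.2, -0.2]
width: 0.0005
grip_force: 0.0
```

```bash
python3 -m crank '[[[0,0,0.035],0],[[0,0,0],0]]'
python3 -m crank '[[[0,0,0.035],0],[[0,0,0],0]]'
```

```text
time: 6.02
ee_pos: [0.4517, 0.1378, 0.0499]
eef_rot: [0.024, 1.0, 0.0, 0.0]
ft_force: [0.6, 0.0, 0.3]
width: 0.0006
grip_force: 0.2
time: 6.28
ee_pos: [0.4517, 0.1379, 0.0488]
eef_rot: [0.024, 1.0, 0.0, 0.0]
ft_force: [0.4, 0.1, 1.1]
width: 0.0004
grip_force: 0.5
```

```bash
python3 -m crank '[[[0,0,0.035],0],[[0,0,0],0]]'
python3 -m crank '[[[0,0,0.035],0],[[0,0,0],0]]'
```

```text
time: 6.52
ee_pos: [0.4517, 0.1379, 0.0478]
eef_rot: [0.024, 1.0, 0.0, 0.0]
ft_force: [0.6, 0.1, 1.1]
width: 0.0003
grip_force: 0.5
time: 6.78
ee_pos: [0.4517, 0.1378, 0.0467]
eef_rot: [0.024, 1.0, 0.0, 0.0]
ft_force: [0.5, -0.2, 0.7]
width: 0.0003
grip_force: 0.5
```

M gives, so it's the catch. I'll press on until the force rises at the stop, near z = 0.0445.

```bash
python3 -m crank '[[[0,0,0.035],0],[[0,0,0.035],0],[[0,0,0],0]]'
python3 -m crank '[[[0,0,0.025],0],[[0,0,0],0]]'
```

```text
time: 7.15
ee_pos: [0.4516, 0.1379, 0.0446]
eef_rot: [0.024, 1.0, 0.0, 0.0]
ft_force: [1.7, -0.4, 1.1]
width: 0.0001
grip_force: 0.6
time: 7.4
ee_pos: [0.4517, 0.1378, 0.0444]
eef_rot: [0.024, 1.0, 0.0, -0.0]
ft_force: [-2.8, -2.1, 10.6]
width: 0.0005
grip_force: 5.1
```

It has reached the stop. I'll retract straight up and check.

```bash
python3 -m crank '[[[0,0,-0.3],0],[[0,0,-1],0],[[0,0,-1],0],[[0,0,-1],0],[[0,0,-1],0],[[0,0,-1],0],[[0,0,0],0],[[0,0,0],0]]'
python3 - <<'E'
from h import *
a=vision.camera('wrist')[:,:,::-1]; b=vision.camera('side')[:,:,::-1]
cv2.imwrite('pics/e.png',np.hstack([cv2.resize(a[:300],(400,300)),cv2.resize(b[120:270,150:350],(400,300))]))
E
```

```text
time: 8.4
ee_pos: [0.4511, 0.1377, 0.2024]
eef_rot: [0.024, 1.0, -0.0, -0.0]
ft_force: [0.5, 0.1, -0.4]
width: 0.0008
grip_force: 0.0
```

View pics/e.png

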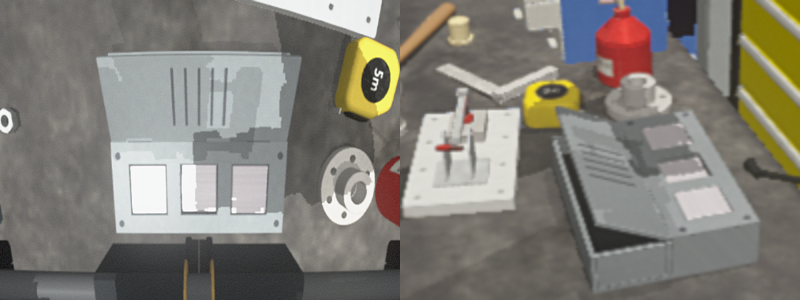

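The lid stands open with its near edge raised in both views, the middle plate is sunk in, and the bystanders haven't moved.

```bash
python3 -c "
from bench import r
print(r.close_job())"
```

```text
the job is handed in; nothing more can be done
None
```

The middle plate was the catch: I pressed it fully in, the final pictures show the lid standing open and the tape measure, flange and nut undisturbed, and the job is handed in (no verdict was returned).

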